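Load a flask into the bench labeller

TASK

Load the bench labeller with your fingertips, picking nothing up: gently push the small flask that lies in the labeller's sloping gutter up past the brass spring catch to the rubber stop, and let go so that the catch keeps it from rolling back. Then tip over the white pressure-roller arm with the red crossbar, without slamming it, so that its roller comes to rest on the flask. Leave everything else where it stands.

Things in the scene. Friction and masses are not known exactly. Their poses are not given: they have to be found in the camera images.
- labeller: Bench labeller, fixed: blue base plate (y = -195 to +180, x = +-75 mm) with a sloping aluminium gutter, a leaning white arm and a roll of blank labels. Origin: on the table under the label place; z up, y horizontally the way the gutter climbs (toward the label roll), x across. Label roll, 68 mm across, centred at y = +138, z = 90 mm; it reaches z = 124 mm.
- gutter: Gutter, tilted 8 deg: x uphill along its floor, y across, z square to the floor; origin on the floor at the label place, 58 mm above the table. Floor x = -190 to +64 mm, 118 mm wide between walls 22 mm high, 4 mm thick. Lower lip 11 mm high at x = -172 to -168 mm. End stop: rubber-faced plate 30 mm high, face at x = +24.5 mm; a flask fully home against it has its axis at x = +4 mm.
- flask: Flask to load: small plain silvery-white aluminium flask with screw cap, diameter 41 mm, length 106 mm, about 80 g, lying across the gutter, along which it rolls; at the start it rests against the lower lip, axis at gutter x = -150 mm. Origin: centre of its bottom end; z along its axis to the cap. It turns about z as it rolls.
- flask_mid (a point): Middle of the same flask, on its axis, 53 mm from either end; 20.5 mm above the gutter floor while the flask lies on it.
- catch (a joint): Spring catch, rad: brass tongue 20 mm wide in a slot in the middle of the gutter floor, hinged at gutter x = -76 mm, rising uphill as a ramp to its free end at x = -17.5 mm, 7 mm above the floor. 0 = up, 0.12 = flush (range to 0.20). Weak spring, 0.3 N at the end. A flask rolls over it uphill; then it springs up behind it (axis then at x = -2 to +4 mm). Let go too early, the flask rolls back.
- catch_tip (a point): Uphill free end of the spring catch, middle of its top edge.
- roller_arm (a joint): Pressure-roller arm, rad: white frame 84 mm wide, 140 g, hinged across the gutter at gutter x = +50, z = +34 mm; black roller (22 mm across, 70 mm long) 58 mm from the hinge, red crossbar at 110 mm. 0 = open, leaning uphill 15 deg past upright; grows as it tips downhill; 0.26 = upright; 1.66 = roller on a flask at the label place; 1.85 = limit. Damped; beyond about 0.5 it sinks by its own weight in 2 s.
- crossbar (a point): Middle of the arm's red crossbar: round bar 13 mm across, 74 mm long, across the gutter, 110 mm from the hinge. With the arm open it stands about 205 mm above the table; push it downhill from its uphill side (the label roll's side).
- flask_b: Bystander: a like flask standing upright on the table beside the labeller (41 mm wide, 106 mm tall). Origin: centre of its underside.
- flask_c: Bystander: a second like flask standing beside the first.
- resin_jar: Bystander: small dark brown jar with cream lid, 54 mm wide, 32 mm tall, beside the gutter. Origin: centre of its underside.
- red_lid: Bystander: red jar lid, 56 mm wide, 13 mm tall, on the table beside the gutter. Origin: centre of its underside.
- cream_jar: Bystander: white jar with pink lid, 98 mm wide, 59 mm tall. Origin: centre of its underside.
- bottle_a: Bystander: aluminium bottle with white cap, 81 mm wide, 181 mm tall. Origin: centre of its underside.
- bottle_b: Bystander: aluminium bottle with white cap, 83 mm wide, 185 mm tall. Origin: centre of its underside.
- powder_jar: Bystander: jar of white powder with cream lid, 102 mm wide, 143 mm tall. Origin: centre of its underside.

How it is judged:
By the outcome, as a careful person would: the job done as asked, in the order asked, and still so for the second after the job is handed in, with the robot touching nothing.
It also fails if it takes over 61 s, if anything falls off the work surface, if the arm or the gripper's body presses on something with over 40 N, if the wrist force passes 120 N, or if a joint passes its speed limit or range.

ROBOT

A 6-joint arm with a two-finger parallel gripper is mounted at the origin on a cart in front of the work surface, level with it; the furniture and walls round the work are solid. World frame = base frame: x ahead of the robot, y to its left, z up, the work surface at z = 0. Lengths are in m, angles in rad, forces in N, time in s.
With the tool pointing down it reaches from about 0.35 to 0.775 m from the base axis. Payload 5.5 kg.
Tool frame: the origin (TCP) lies on the centre line of the jaws, within the pads' length; the fingertips stand 11 mm ahead of it and the grasp point (between the pads) lies 8 mm behind it; z points along the fingers, y is the line along which they close (so a half turn about z gives the same grasp; the last joint's range is limited). The gripper opens to 85 mm and grips with 20 to 120 N. Pads are 22 mm wide; open, the fingers measure 114 mm over their backs; the gripper's body (76 mm by 85 mm) begins 54 mm behind the grasp point. The pads swing forward as they close: fully open they stand 13 mm farther back than shut.
Start: joints at [1.034, 0.313, 0.046, 1.304, 0, 1.431], TCP at [0.222, 0.53, 0.242] pointing down, gripper open.
Joint ranges: [-2.76, 2.76], [-0.86, 1.69], [-1.03, 1.26], [-2.2, 2.34], [-1.47, 1.5], [-3.14, 3.14]. Speed limits (rad/s): [2.57, 2.57, 3.14, 3.14, 3.14, 3.14].

INTERFACE

Orientations are given as a unit quaternion [w, x, y, z].
In Python, from workcell import get_state, eyes, env gives the robot as it stands.
- The arm moves only by the shell command python3 -m inch 'ROWS' [OPENING] [FORCE]. ROWS is JSON, one flat list of numbers, 4 for each row, row after row: the shift along the tool's x, y, z in cm, then the turn about the tool's z in rad. A call has exactly 5 rows; each row shifts and turns the commanded pose from where the row before left it, along the tool's axes as they then stand; what a row does not reach is not made up. A row lasts 1/12 s, in which the tool goes at most 41.7 mm and 7.16 degrees, less where a joint would pass 70% of its speed; a pose out of reach is approached as far as the arm can. A call is refused whole if a number of a shift passes 4.17 or a number of a turn 0.125, either way. A call with a gripper value outside its range is refused whole. OPENING is the opening, from -1 (shut) to 1 (fully open), set as the call begins (- or left out, the last holds). The fingers move at their own pace and stop on an object; FORCE is the grip in N (left out, the last holds). Time passes only in rows, so rows that do not move let the fingers close, or fill a call up. It gives the time, the measured TCP pose, the force, the opening and the grip force at its end, in the units of the state.
- get_state(): the state, without advancing time (a new reading comes with each control period).
- eyes.read_camera(name): name is "scene" or "top" or "wrist"; returns the picture (420x560x3 uint8, red, green, blue); there is no depth.
- eyes.camera_info(name): a dict with "fovy" (degrees; the focal length in pixels is half the picture's height over the tangent of half this angle, whatever the lens; pixels are square), "cx", "cy" (the principal point, pixels), "xyz" and "orientation" of the camera in the world. Camera axes: x right, y down, z forward; pixel columns grow to the right and rows downward; lengths in m; the calibration is good to about 2 mm. A picture is of the moment at which its call begins: read the wrist's pose just before it. camera_info takes no time and is no camera call; for the wrist camera it gives the pose at the moment of the call.
- env.hand_in(): hands the job in; it is judged then, once.
The state is a dict: "clock": time; "joint_pos": joint angles; "qvel": joint speeds; "tau": joint torques, N m; "tcp_pos": TCP position; "orientation": TCP orientation; "wrist_force": force on the tool from outside, world axes, zero at the start; "ft_torque": the same for the moment, N m; "finger_gap": finger opening in m; "grip_force": force on a finger pad.
Only numpy, scipy, OpenCV 4.12 (cv2) and the standard library are available. Lean on these libraries where they do the work, as an engineer would, in place of code of your own. Each camera call takes 0.05 s, during which the arm holds its last target. There are 200 camera calls.

## Working session

There is one attempt and no reset: what is moved stays moved. The work goes in short steps, Python scripts to look and compute and a shell command to move; the robot and the scene stay as the last step left them, time stands still between calls to the robot, and variables do not carry over. Pictures are saved under pics/ and viewed, at most 10 in all, crops included, and the job is handed in when it is done.

```bash
mkdir -p pics; python3 - <<'E'
from workcell import get_state, eyes, env
import cv2
s=get_state();print(s)
for n in ("scene","top","wrist"):
    im=eyes.read_camera(n);cv2.imwrite(f"pics/{n}0.png",im[:,:,::-1]);print(n,eyes.camera_info(n))
E
```

```text
{'clock': 0.0, 'joint_pos': array([1.03443038e+00, 3.13991348e-01, 4.49689566e-02, 1.30360268e+00,
       9.24906179e-06, 1.43123477e+00]), 'qvel': array([-0.00045548,  0.00086564,  0.00053973,  0.0008263 , -0.00129603,
       -0.00138632]), 'tau': array([-6.21747654e-05, -4.80629718e+01,  2.98528361e+01,  1.92857272e-02,
        3.57051681e-05, -5.32171001e-06]), 'tcp_pos': array([0.22195161, 0.52989755, 0.24140991]), 'orientation': array([-3.07537657e-04,  1.97103042e-01,  9.80382351e-01, -8.61112568e-04]), 'wrist_force': array([-0.92265146,  0.8412483 ,  0.54229102]), 'ft_torque': array([ 0.01212917, -0.04286459, -0.01751306]), 'grip_force': 0.0, 'finger_gap': 0.08529238577411273}
scene {'fovy': 42.59056361104262, 'cx': 284.9131106811109, 'cy': 201.77226803293541, 'xyz': array([-0.53982716,  0.60927886,  1.64554909]), 'orientation': array([ 0.17842134, -0.48787522,  0.804302  , -0.2885167 ])}
top {'fovy': 46.50171679603966, 'cx': 284.7597811484125, 'cy': 203.33526326134074, 'xyz': array([0.34432456, 0.0258468 , 1.48783428]), 'orientation': array([-0.05374627,  0.70934961, -0.70094249,  0.05112834])}
wrist {'fovy': 59.977125471090595, 'cx': 283.04036362718153, 'cy': 213.2772180409126, 'xyz': array([0.15992905, 0.55635056, 0.37185474]), 'orientation': array([0.111609  , 0.82479477, 0.54943382, 0.07334507])}
```

View pics/top0.png

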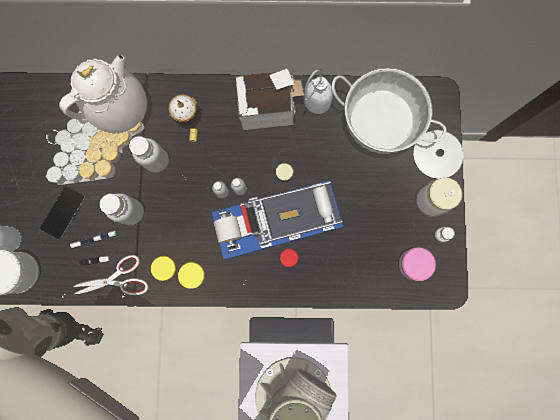

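View pics/scene0.png

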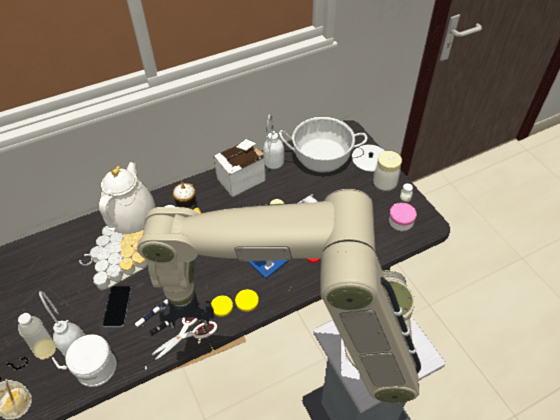

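The top view shows the labeller at about (278,220). Its loaded end is at the right (flask ~(323,203)) and the label roll is at the left (~(229,230)). I'll check the projection and enlarge.

```bash
cat > h.py <<'E'
import numpy as np, cv2
from scipy.spatial.transform import Rotation as R
from workcell import get_state, eyes, env
def rot(q): return R.from_quat(np.r_[q[1:],q[0]])
def proj(ci,P):
    f=210/np.tan(np.radians(ci["fovy"])/2)
    p=rot(ci["orientation"]).inv().apply(np.atleast_2d(P)-ci["xyz"])
    return np.c_[ci["cx"]+f*p[:,0]/p[:,2],ci["cy"]+f*p[:,1]/p[:,2]]
def back(ci,uv,z):
    f=210/np.tan(np.radians(ci["fovy"])/2)
    d=rot(ci["orientation"]).apply([(uv[0]-ci["cx"])/f,(uv[1]-ci["cy"])/f,1])
    return ci["xyz"]+d*(z-ci["xyz"][2])/d[2]
E
python3 - <<'E'
from h import *
ci=eyes.camera_info("top")
print(proj(ci,[[0,0,0],[.222,.53,.24],[.5,0,0]]), rot(ci["orientation"]).as_matrix())
im=cv2.imread("pics/top0.png")[160:280,190:360]
cv2.imwrite("pics/topc.png",cv2.resize(im,None,fx=4.7,fy=4.7,interpolation=cv2.INTER_CUBIC))
E
```

```text
[[293.65448014 396.34179174]
 [ 83.32942862 323.57712259]
 [295.19825018 225.06487351]] [[ 0.01213105 -0.98893064  0.14788182]
 [-0.99992247 -0.01158194  0.00457375]
 [-0.00281036 -0.14792584 -0.98899446]]
```

View pics/topc.png

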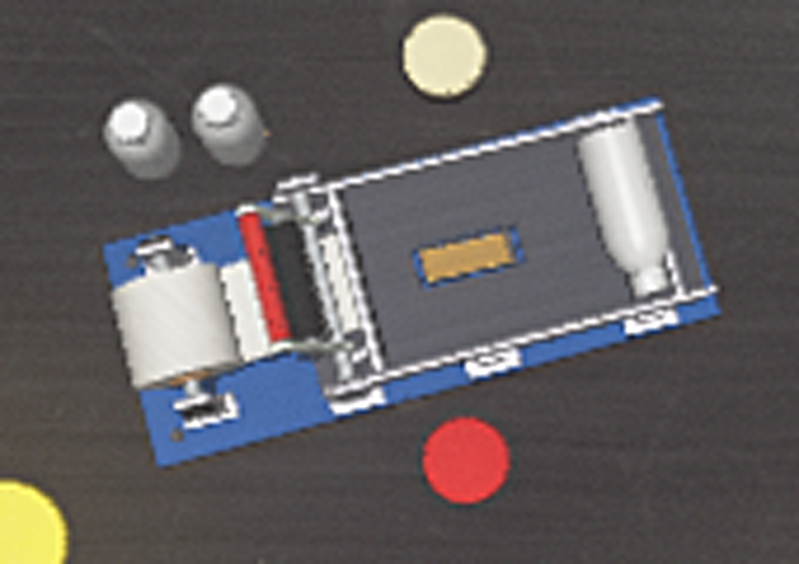

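View pics/wrist0.png

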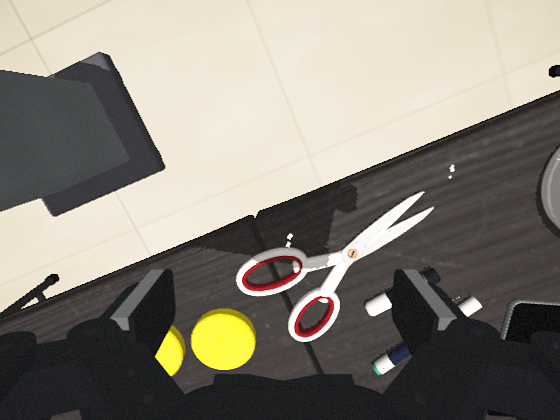

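Enlarged crop: plate corners at crop (658,98), (718,312), (105,243) and (158,466). The red bar runs from (245,212) to (282,340). The flask lies at about (625,205) with its cap toward the robot, and the catch is at (465,258), with its free end at the left, about (424,265). I'll fit the labeller pose from these.

```bash
cat >> h.py <<'E'
def lab(p,pose):  # labeller -> world
    x,y,a=pose; return R.from_euler('z',a).apply(np.atleast_2d(p))+[x,y,0]
def gut(p):       # gutter (x uphill,y across,z) -> labeller; across y = -labeller x
    p=np.atleast_2d(p); c,s=np.cos(np.radians(8)),np.sin(np.radians(8))
    return np.c_[-p[:,1], p[:,0]*c-p[:,2]*s, .058+p[:,0]*s+p[:,2]*c]
def arm(q,r=.110):
    t=np.radians(8)+0  # lean relative to vertical
    h=gut([.05,0,.034])[0]; a=np.radians(15)-q
    return h+[0,r*np.sin(a),r*np.cos(a)]
E
python3 - <<'E'
from h import *
from scipy.optimize import least_squares
ci=eyes.camera_info("top")
zt=.006
L=np.array([[.075,-.195,zt],[-.075,-.195,zt],[.075,.18,zt],[-.075,.18,zt],arm(0)])
uv=np.array([[658,98],[718,312],[105,243],[158,466],[263,276]])/4.7+[190,160]
r=least_squares(lambda p:(proj(ci,lab(L,p))-uv).ravel(),[.5,0,.2])
p=r.x;print(p,r.fun.reshape(-1,2).round(1)); np.save("pose.npy",p)
for n,q in dict(flask=gut([-.15,0,.0205]),catch=gut([-.0175,0,.007]),bar=arm(0),armhome=arm(1.66),hinge=gut([.05,0,.034])).items():
    print(n,np.round(q,3),lab(q,p).round(4),(proj(ci,lab(q,p))-[190,160])*4.7)
f=lambda u,z:back(ci,np.array(u)/4.7+[190,160],z).round(3)
print("b,c",f([130,122],.106),f([218,106],.106),"jar",f([444,56],.032),"lid",f([466,460],.013))
E
```

```text
[0.51426555 0.06215418 0.27473196] [[-0.3 -0.5]
 [ 0.4  0.7]
 [-0.6 -0.1]
 [-0.   0.1]
 [ 0.4 -0.2]]
flask [[-0.    -0.151  0.057]] [[ 0.5553 -0.0836  0.0574]] [[629.7038131  210.32747973]]
catch [[-0.    -0.018  0.062]] [[0.5192 0.0445 0.0625]] [[425.27130281 263.93388642]]
bar [0.    0.073 0.205] [[0.4944 0.1327 0.2049]] [[265.05144979 275.06814883]]
armhome [ 0.    -0.064  0.118] [[0.5315 0.001  0.1175]] [[496.89063085 233.37050602]]
hinge [[-0.     0.045  0.099]] [[0.5021 0.1053 0.0986]] [[324.42199182 283.44967865]]
b,c [0.599 0.226 0.106] [0.61  0.172 0.106] jar [0.659 0.035 0.032] lid [0.4   0.017 0.013]
```

The fit is consistent to about 1 px (flask, catch and bar all check). Next: rise and turn so that tool x points uphill and tool y runs across, half close the gripper, and travel above the labeller to the downhill side of the flask.

```bash

python3 -m inch '[0,0,-1,0.1124,0,0,-1,0.1124,0,0,-1,0.1124,0,0,-1,0.1124,0,0,-1,0.1124]' -0.1 20
python3 -m inch '[0,0,-1,0.1124,0,0,-1,0.1124,0,0,-1,0.1124,-2,0.4,0,0,-3.8,0.8,0,0]'
python3 -m inch '[-3.8,0.8,0,0,-3.8,0.8,0,0,-3.8,0.8,0,0,-3.8,0.8,0,0,-3.8,0.8,0,0]'
python3 -m inch '[-3.8,0.8,0,0,-3.8,0.8,0,0,-3.8,0.8,0,0,-3.8,0.8,0,0,-3.8,0.8,0,0]'
python3 -m inch '[-3.8,0.8,0,0,-3.8,0.8,0,0,-3.8,0.8,0,0,-3.8,0.8,0,0,-3.8,0.8,0,0]'
python3 -m inch '[-3.8,0.8,0,0,-3,0.6,0,0,-2,0.4,0,0,0,0,0,0,0,0,0,0]'
cat >> h.py <<'E'
def where():
    s=get_state(); p=np.load("pose.npy"); l=R.from_euler('z',-p[2]).apply(s["tcp_pos"]-[p[0],p[1],0])
    x=rot(s["orientation"]).as_matrix()[:,0]
    c,sn=np.cos(np.radians(8)),np.sin(np.radians(8)); dz=l[2]-.058
    print("t",round(s["clock"],2),"lab mm",(l*1e3).round(1),"gutter x,z",((l[1]*c+dz*sn)*1e3).round(1),((dz*c-l[1]*sn)*1e3).round(1),"yaw err",round(np.arctan2(x[1],x[0])-np.pi/2-p[2],3),"gap",round(s["finger_gap"],4),"F",s["wrist_force"].round(1))
E
python3 - <<'E'
from h import *
where()
for n in ("wrist",):
    ci=eyes.camera_info(n); im=eyes.read_camera(n)[:,:,::-1]; cv2.imwrite("pics/w1.png",im)
    p=np.load("pose.npy"); print(proj(ci,lab(gut([[-.15,0,.0205],[-.15,.053,.0205],[-.15,-.053,.0205],[-.19,.059,.022],[-.19,-.059,.022]]),p)).round(0).tolist())
E
```

```text
clock: 0.57
tcp_pos: [0.2221, 0.5301, 0.2924]
orientation: [-0.0, 0.464, 0.886, -0.0]
wrist_force: [-0.1, -0.3, -0.4]
finger_gap: 0.0385
grip_force: 0.0
clock: 0.98
tcp_pos: [0.2489, 0.4797, 0.322]
orientation: [-0.0, 0.602, 0.798, 0.001]
wrist_force: [2.3, -0.5, 0.8]
finger_gap: 0.0387
grip_force: 0.0
clock: 1.4
tcp_pos: [0.3398, 0.3041, 0.3222]
orientation: [0.0, 0.603, 0.797, 0.0]
wrist_force: [0.5, 0.1, -1.0]
finger_gap: 0.0383
grip_force: 0.0
clock: 1.82
tcp_pos: [0.4299, 0.1319, 0.3223]
orientation: [-0.0, 0.604, 0.797, 0.0]
wrist_force: [0.8, 0.4, 0.5]
finger_gap: 0.0386
grip_force: 0.0
clock: 2.23
tcp_pos: [0.5201, -0.0402, 0.3221]
orientation: [-0.0, 0.604, 0.797, 0.0]
wrist_force: [1.2, 0.6, 0.7]
finger_gap: 0.0384
grip_force: 0.0
clock: 2.65
tcp_pos: [0.5609, -0.1191, 0.3212]
orientation: [-0.001, 0.604, 0.797, -0.0]
wrist_force: [0.6, 0.3, 0.5]
finger_gap: 0.0386
grip_force: 0.0
t 2.65 lab mm [  -4.3 -187.1  321.2] gutter x,z -148.7 286.7 yaw err -0.002 gap 0.0386 F [0.6 0.3 0.5]
[[288.0, 144.0], [238.0, 144.0], [337.0, 144.0], [234.0, 181.0], [341.0, 180.0]]
```

View pics/w1.png

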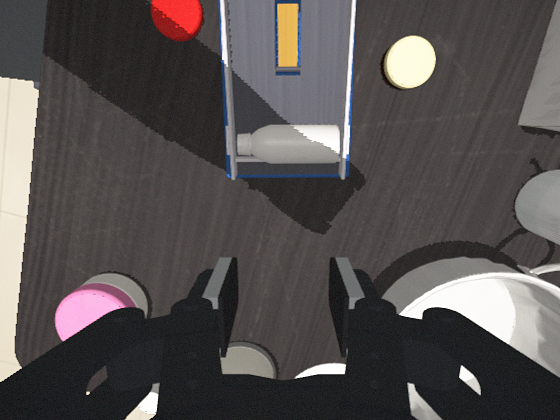

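The wrist view shows the flask at about (290,144), with the cap at the left (robot side) and its ends at u≈237 and 340. This matches the predicted (288,144). Descending behind it, just clear of the lip.

```bash

python3 -m inch '[-1.3,0.5,2,0,0,0,3.5,0,0,0,3.5,0,0,0,3.5,0,0,0,3.5,0]'
python3 -m inch '[0,0,3.5,0,0,0,3.5,0,0,0,2,0,0,0,1.1,0,0,0,0,0]'
python3 -m inch '[0.3,0,0,0,0.3,0,0,0,0.3,0,0,0,0.2,0,0,0,0,0,0,0]'
python3 -c "from h import *;where()"
```

```text
clock: 3.12
tcp_pos: [0.5687, -0.1276, 0.1615]
orientation: [0.0, 0.603, 0.798, 0.0]
wrist_force: [0.5, 0.2, 0.1]
finger_gap: 0.0383
grip_force: 0.0
clock: 3.53
tcp_pos: [0.5671, -0.1273, 0.0591]
orientation: [-0.002, 0.603, 0.798, -0.001]
wrist_force: [-0.3, 0.2, -0.4]
finger_gap: 0.0386
grip_force: 0.0
clock: 3.95
tcp_pos: [0.5669, -0.1183, 0.0626]
orientation: [0.001, 0.603, 0.797, 0.0]
wrist_force: [-0.9, 0.3, 0.2]
finger_gap: 0.0384
grip_force: 0.0
t 3.95 lab mm [   1.7 -187.9   62.6] gutter x,z -185.5 30.7 yaw err 0.001 gap 0.0384 F [-0.9  0.3  0.2]
```

```bash

python3 -m inch '[0.1,0,0.1,0,0.1,0,0.1,0,0.2,0,0,0,0.2,0,0,0,0.3,0,0,0]'
python3 -m inch '[0.3,0,0,0,0.3,0,0,0,0.3,0,0,0,0.3,0,0,0,0.3,0,-0.02,0]'
python3 -m inch '[0.3,0,-0.04,0,0.3,0,-0.04,0,0.3,0,-0.04,0,0.3,0,-0.04,0,0.3,0,-0.04,0]'
python3 -m inch '[0.3,0,-0.04,0,0.3,0,-0.04,0,0.3,0,-0.04,0,0.3,0,-0.04,0,0.3,0,-0.04,0]'
python3 - <<'E'
from h import *
where(); ci=eyes.camera_info("wrist"); im=eyes.read_camera("wrist")[:,:,::-1]; cv2.imwrite("pics/w2.png",im)
E
```

```text
clock: 4.37
tcp_pos: [0.5643, -0.1105, 0.0595]
orientation: [0.001, 0.604, 0.797, -0.0]
wrist_force: [1.0, -2.0, 1.9]
finger_gap: 0.0383
grip_force: 1.0
clock: 4.78
tcp_pos: [0.5597, -0.0952, 0.0595]
orientation: [0.0, 0.604, 0.797, 0.0]
wrist_force: [0.6, -1.2, 0.9]
finger_gap: 0.0382
grip_force: 0.6
clock: 5.2
tcp_pos: [0.5557, -0.081, 0.0616]
orientation: [0.0, 0.604, 0.797, -0.0]
wrist_force: [0.9, -2.9, 2.8]
finger_gap: 0.0383
grip_force: 1.7
clock: 5.62
tcp_pos: [0.552, -0.0667, 0.0639]
orientation: [0.001, 0.604, 0.797, 0.0]
wrist_force: [1.1, -3.5, 3.6]
finger_gap: 0.0384
grip_force: 2.0
t 5.62 lab mm [   1.3 -134.3   63.9] gutter x,z -132.2 24.5 yaw err -0.0 gap 0.0384 F [ 1.1 -3.5  3.6]
```

View pics/w2.png

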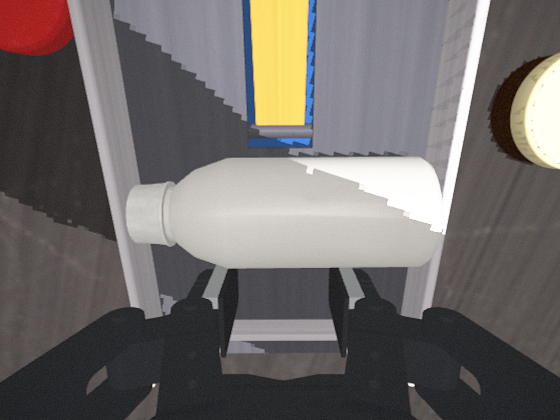

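The flask is being pushed evenly at row ~212. Both fingers touch it, straddling the brass tongue at u≈280, and the forces are small. Continuing.

```bash

python3 -m inch '[0.4,0,-0.055,0,0.4,0,-0.055,0,0.4,0,-0.055,0,0.4,0,-0.055,0,0.4,0,-0.055,0]'
python3 -m inch '[0.4,0,-0.055,0,0.4,0,-0.055,0,0.4,0,-0.055,0,0.4,0,-0.055,0,0.4,0,-0.055,0]'
python3 -m inch '[0.4,0,-0.055,0,0.4,0,-0.055,0,0.4,0,-0.055,0,0.4,0,-0.055,0,0.4,0,-0.055,0]'
python3 -m inch '[0.4,0,-0.055,0,0.4,0,-0.055,0,0.4,0,-0.055,0,0.4,0,-0.055,0,0.4,0,-0.055,0]'
python3 -m inch '[0.3,0,-0.04,0,0.2,0,-0.03,0,0.2,0,-0.03,0,0.2,0,-0.03,0,0.2,0,-0.03,0]'
python3 -c "from h import *;where()"
```

```text
clock: 6.08
tcp_pos: [0.5461, -0.0471, 0.0664]
orientation: [0.0, 0.604, 0.797, 0.0]
wrist_force: [1.1, -3.8, 3.0]
finger_gap: 0.0385
grip_force: 1.7
clock: 6.5
tcp_pos: [0.5407, -0.0279, 0.0691]
orientation: [0.0, 0.604, 0.797, 0.0]
wrist_force: [1.0, -3.6, 3.1]
finger_gap: 0.0387
grip_force: 2.0
clock: 6.92
tcp_pos: [0.5352, -0.0086, 0.0718]
orientation: [-0.0, 0.604, 0.797, 0.0]
wrist_force: [1.4, -3.9, 2.8]
finger_gap: 0.0386
grip_force: 2.0
clock: 7.33
tcp_pos: [0.5297, 0.0108, 0.0745]
orientation: [-0.0, 0.604, 0.797, 0.0]
wrist_force: [0.6, -3.5, 2.8]
finger_gap: 0.0382
grip_force: 2.0
clock: 7.75
tcp_pos: [0.5267, 0.0212, 0.076]
orientation: [-0.0, 0.604, 0.797, -0.0]
wrist_force: [1.3, -1.9, 2.4]
finger_gap: 0.0383
grip_force: 1.5
t 7.75 lab mm [  0.8 -42.8  76. ] gutter x,z -39.9 23.7 yaw err 0.0 gap 0.0383 F [ 1.3 -1.9  2.4]
```

```bash

python3 -m inch '[0.2,0,-0.03,0,0.2,0,-0.03,0,0.2,0,-0.03,0,0.15,0,-0.02,0,0.15,0,-0.02,0]'
python3 -m inch '[0.1,0,-0.015,0,0.1,0,-0.015,0,0.1,0,-0.015,0,0,0,0,0,0,0,0,0]'
python3 - <<'E'
from h import *
where(); im=eyes.read_camera("wrist")[:,:,::-1]; cv2.imwrite("pics/w3.png",im)
E
```

```text
clock: 8.17
tcp_pos: [0.524, 0.0301, 0.0771]
orientation: [-0.001, 0.603, 0.797, 0.0]
wrist_force: [0.9, -1.4, 1.5]
finger_gap: 0.0384
grip_force: 0.8
clock: 8.58
tcp_pos: [0.5234, 0.0328, 0.0777]
orientation: [-0.0, 0.603, 0.797, 0.0]
wrist_force: [1.6, -0.2, 0.2]
finger_gap: 0.038
grip_force: 0.2
t 8.58 lab mm [  0.9 -30.8  77.7] gutter x,z -27.7 23.8 yaw err 0.0 gap 0.038 F [ 1.6 -0.2  0.2]
```

View pics/w3.png

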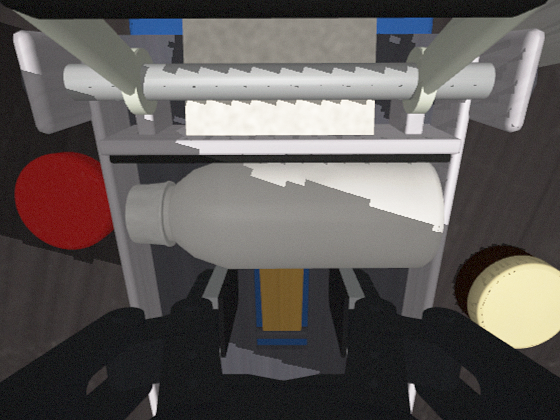

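The flask lies at row ~215 against the stop region, with the tongue visible behind it. I'll nudge it to feel the stop, then ease off slowly.

```bash

python3 -m inch '[0.1,0,0,0,0.1,0,0,0,0.1,0,0,0,0,0,0,0,0,0,0,0]'
python3 -c "from h import *;where()"
python3 -m inch '[-0.1,0,0,0,-0.1,0,0,0,-0.1,0,0,0,-0.1,0,0,0,-0.1,0,0,0]'
python3 -m inch '[-0.2,0,0,0,-0.2,0,0,0,-0.3,0,0,0,-0.3,0,0,0,0,0,0,0]'
python3 - <<'E'
from h import *
where(); im=eyes.read_camera("wrist")[:,:,::-1]; cv2.imwrite("pics/w4.png",im)
E
```

```text
clock: 9.05
tcp_pos: [0.5232, 0.0335, 0.078]
orientation: [0.001, 0.604, 0.797, -0.001]
wrist_force: [0.3, -8.3, 0.4]
finger_gap: 0.0387
grip_force: 3.9
t 9.05 lab mm [  0.8 -30.   78. ] gutter x,z -26.9 23.9 yaw err -0.002 gap 0.0387 F [ 0.3 -8.3  0.4]
clock: 9.47
tcp_pos: [0.524, 0.0309, 0.0777]
orientation: [-0.0, 0.603, 0.797, 0.0]
wrist_force: [-0.2, 0.3, 0.4]
finger_gap: 0.0383
grip_force: 0.0
clock: 9.88
tcp_pos: [0.5272, 0.0204, 0.0779]
orientation: [0.0, 0.604, 0.797, 0.0]
wrist_force: [-0.2, -0.6, -0.1]
finger_gap: 0.0384
grip_force: 0.0
t 9.88 lab mm [  1.1 -43.7  77.9] gutter x,z -40.5 25.7 yaw err -0.0 gap 0.0384 F [-0.2 -0.6 -0.1]
```

View pics/w4.png

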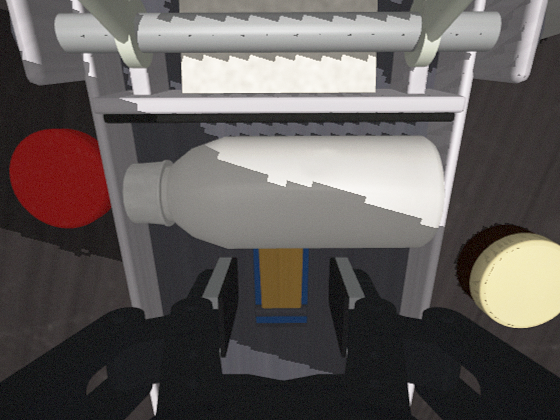

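The flask stays put with the fingers 13 mm clear and zero force, so the catch holds it. Next I back off, rise, cross over the bar, narrow the fingers and lower them on its uphill side.

```bash

python3 -m inch '[-1,0,0,0,-1,0,-1,0,-1,0,-2,0,-1,0,-3,0,0,0,-4,0]' -0.5
python3 -m inch '[0,0,-4,0,0,0,-4,0,0,0,-1,0,0,0,0,0,2,0,0,0]'
python3 -m inch '[3,0,0,0,3.5,0,0,0,3.5,0,0,0,3.5,0,0,0,2.5,0,0,0]'
python3 -m inch '[1.5,0,0,0,0.5,0,0,0,0,0,0,0,0,0,0,0,0,0,0,0]'
python3 -c "from h import *;where()"
```

```text
clock: 10.35
tcp_pos: [0.5366, -0.0193, 0.1765]
orientation: [-0.002, 0.604, 0.797, -0.001]
wrist_force: [2.0, 0.2, -0.2]
finger_gap: 0.0211
grip_force: 0.0
clock: 10.77
tcp_pos: [0.5339, -0.0009, 0.268]
orientation: [0.002, 0.605, 0.796, 0.0]
wrist_force: [0.3, 0.6, -0.3]
finger_gap: 0.021
grip_force: 0.0
clock: 11.18
tcp_pos: [0.4873, 0.1574, 0.266]
orientation: [-0.001, 0.603, 0.798, -0.001]
wrist_force: [1.0, 0.6, -0.5]
finger_gap: 0.0211
grip_force: 0.0
clock: 11.6
tcp_pos: [0.4837, 0.1739, 0.2672]
orientation: [-0.0, 0.604, 0.797, -0.0]
wrist_force: [0.2, -0.2, -0.6]
finger_gap: 0.0214
grip_force: 0.0
t 11.6 lab mm [  0.9 115.8 267.2] gutter x,z 143.8 191.1 yaw err -0.001 gap 0.0214 F [ 0.2 -0.2 -0.6]
```

```bash

python3 -m inch '[0,0,2,0,0,0,2,0,0,0,1.5,0,0,0,1.1,0,0,0,0,0]'
python3 - <<'E'
from h import *
where(); ci=eyes.camera_info("top"); im=cv2.cvtColor(eyes.read_camera("top"),cv2.COLOR_RGB2GRAY); p=np.load("pose.npy")
xs=np.arange(-160,40,8)
for y in (-.03,.0,.03):
    uv=proj(ci,lab(gut([[x/1e3,y,.03] for x in xs]),p)).round().astype(int)
    print([(int(x),int(im[v,u])) for x,(u,v) in zip(xs,uv)])
E
```

```text
clock: 12.02
tcp_pos: [0.4824, 0.1733, 0.1992]
orientation: [-0.001, 0.604, 0.797, -0.002]
wrist_force: [-0.4, 0.1, 0.1]
finger_gap: 0.0216
grip_force: 0.0
t 12.02 lab mm [ -0.5 115.7 199.2] gutter x,z 134.2 123.7 yaw err -0.002 gap 0.0216 F [-0.4  0.1  0.1]
[(-160, 91), (-152, 102), (-144, 99), (-136, 101), (-128, 100), (-120, 100), (-112, 98), (-104, 98), (-96, 99), (-88, 98), (-80, 100), (-72, 97), (-64, 102), (-56, 101), (-48, 99), (-40, 101), (-32, 100), (-24, 101), (-16, 187), (-8, 218), (0, 239), (8, 222), (16, 202), (24, 86), (32, 229)]
[(-160, 152), (-152, 97), (-144, 95), (-136, 98), (-128, 99), (-120, 101), (-112, 100), (-104, 100), (-96, 99), (-88, 99), (-80, 102), (-72, 113), (-64, 137), (-56, 159), (-48, 163), (-40, 161), (-32, 159), (-24, 166), (-16, 180), (-8, 222), (0, 242), (8, 223), (16, 192), (24, 94), (32, 219)]
[(-160, 164), (-152, 97), (-144, 99), (-136, 96), (-128, 97), (-120, 98), (-112, 98), (-104, 98), (-96, 99), (-88, 98), (-80, 102), (-72, 98), (-64, 102), (-56, 103), (-48, 103), (-40, 102), (-32, 101), (-24, 103), (-16, 118), (-8, 216), (0, 227), (8, 220), (16, 154), (24, 95), (32, 255)]
```

The flask sits at gutter x≈0, held. Now I push the bar slowly downhill.

```bash

python3 -m inch '[-0.5,0,0,0,-0.5,0,0,0,-0.4,0,0,0,-0.3,0,0,0,-0.3,0,0,0]'
python3 -m inch '[-0.3,0,0,0,-0.3,0,0,0,-0.3,0,0,0,-0.3,0,0,0,-0.3,0,0,0]'
python3 -m inch '[-0.3,0,0,0,-0.3,0,0,0,-0.3,0,0,0,-0.3,0,0,0,-0.3,0,0,0]'
python3 -m inch '[-0.3,0,0,0,-0.3,0,0,0,-0.3,0,0,0,-0.3,0,0,0,-0.3,0,0,0]'
python3 -m inch '[-0.3,0,0,0,-0.3,0,0,0,-0.3,0,0,0,-0.3,0,0,0,-0.3,0,0,0]'
python3 -c "from h import *;where()"
```

```text
clock: 12.48
tcp_pos: [0.4894, 0.1551, 0.2024]
orientation: [0.0, 0.604, 0.797, 0.0]
wrist_force: [-0.5, -0.0, -1.2]
finger_gap: 0.0214
grip_force: 0.0
clock: 12.9
tcp_pos: [0.4931, 0.1411, 0.2019]
orientation: [-0.0, 0.604, 0.797, 0.0]
wrist_force: [0.6, 0.5, 0.5]
finger_gap: 0.0215
grip_force: 0.2
clock: 13.32
tcp_pos: [0.4972, 0.1265, 0.2018]
orientation: [0.0, 0.604, 0.797, 0.0]
wrist_force: [-0.7, 0.2, 0.5]
finger_gap: 0.0213
grip_force: 0.2
clock: 13.73
tcp_pos: [0.5012, 0.112, 0.2018]
orientation: [-0.0, 0.604, 0.797, 0.0]
wrist_force: [-0.8, -0.1, -0.0]
finger_gap: 0.0217
grip_force: 0.1
clock: 14.15
tcp_pos: [0.5053, 0.0976, 0.2018]
orientation: [-0.0, 0.604, 0.797, 0.0]
wrist_force: [0.1, -0.2, -0.3]
finger_gap: 0.0214
grip_force: 0.1
t 14.15 lab mm [  1.   36.6 201.8] gutter x,z 56.2 137.3 yaw err 0.0 gap 0.0214 F [ 0.1 -0.2 -0.3]
```

```bash

python3 -m inch '[-0.3,0,0,0,-0.3,0,0,0,-0.3,0,0,0,-0.3,0,0,0,-0.3,0,0,0]'
python3 -m inch '[-0.2,0,0,0,-0.1,0,0,0,0,0,0,0,0,0,0,0,0,0,0,0]'
for i in 1 2 3 4; do python3 -m inch '[0,0,0,0,0,0,0,0,0,0,0,0,0,0,0,0,0,0,0,0]' | tail -3; done
python3 -m inch '[0.5,0,0,0,0.5,0,0,0,0.5,0,-0.5,0,0,0,-2,0,0,0,-4,0]'
python3 -m inch '[0,0,-3,0,2,0,0,0,3,0,0,0,3,0,0,0,3,0,0,0]'
python3 -m inch '[3,0,0,0,3,0,0,0,3,0,0,0,3,0,0,0,0,0,0,0]'
python3 - <<'E'
from h import *
where(); im=eyes.read_camera("top")[:,:,::-1]
cv2.imwrite("pics/top9.png",cv2.resize(im[160:280,190:360],None,fx=4.7,fy=4.7,interpolation=cv2.INTER_CUBIC))
ci=eyes.camera_info("top");p=np.load("pose.npy");print((proj(ci,lab([arm(1.66),arm(1.66,.058)],p))-[190,160])*4.7)
E
```

```text
clock: 14.57
tcp_pos: [0.5094, 0.0832, 0.2019]
orientation: [-0.0, 0.604, 0.797, 0.0]
wrist_force: [1.4, -0.1, 0.4]
finger_gap: 0.0213
grip_force: 0.0
clock: 14.98
tcp_pos: [0.51, 0.0807, 0.2019]
orientation: [-0.0, 0.604, 0.797, 0.0]
wrist_force: [0.4, 0.0, 0.4]
finger_gap: 0.021
grip_force: 0.0
wrist_force: [0.1, -0.2, -0.3]
finger_gap: 0.0214
grip_force: 0.0
wrist_force: [0.8, -0.1, -0.1]
finger_gap: 0.0211
grip_force: 0.0
wrist_force: [-0.5, -0.8, 0.4]
finger_gap: 0.0216
grip_force: 0.0
wrist_force: [-0.3, 0.3, -0.5]
finger_gap: 0.0212
grip_force: 0.0
clock: 17.07
tcp_pos: [0.503, 0.0957, 0.2636]
orientation: [-0.004, 0.603, 0.798, -0.003]
wrist_force: [0.2, -0.2, 0.4]
finger_gap: 0.0211
grip_force: 0.0
clock: 17.48
tcp_pos: [0.4757, 0.2023, 0.2977]
orientation: [0.0, 0.604, 0.797, 0.001]
wrist_force: [0.2, -0.6, -0.1]
finger_gap: 0.0216
grip_force: 0.0
clock: 17.9
tcp_pos: [0.4416, 0.3209, 0.2971]
orientation: [-0.001, 0.601, 0.799, 0.001]
wrist_force: [0.2, -0.1, -0.2]
finger_gap: 0.0214
grip_force: 0.0
t 17.9 lab mm [  0.3 268.8 297.1] gutter x,z 299.4 199.4 yaw err 0.006 gap 0.0214 F [ 0.2 -0.1 -0.2]
[[496.89063085 233.37050602]
 [414.90181    257.17734033]]
```

View pics/top9.png

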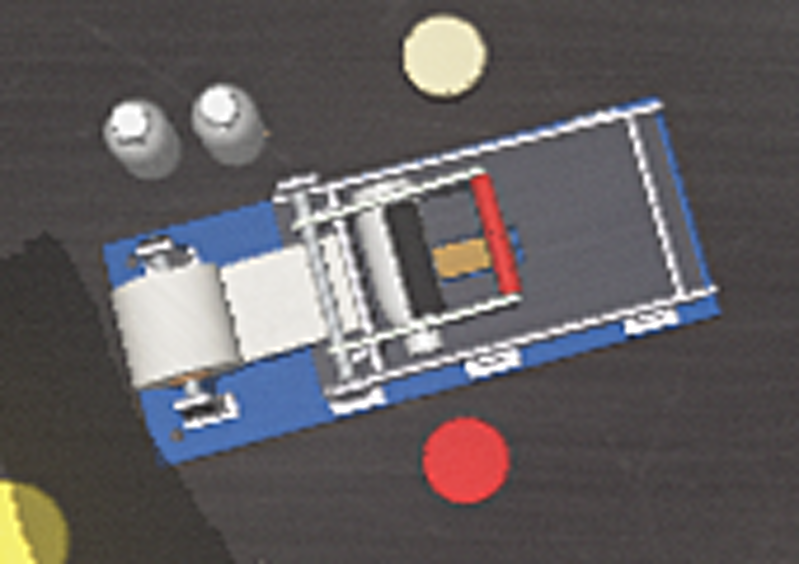

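The crossbar is at (497,233), exactly as predicted for 1.66 rad. The roller lies on the flask at the stop, and the bystanders are unmoved.

```bash
python3 -c "
from workcell import env
print(env.hand_in())"
```

```text
the job is handed in; nothing more can be done
None
```

The job is handed in: the flask sits at the stop, held by the catch, with the roller resting on it; nothing else looked moved in the last top view, and it took about 18 s of the 61 s allowed.

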